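Aim the work light at the terminal strip

ROBOT

A 7-joint arm with a two-finger parallel gripper is mounted at the origin on a cart in front of the work surface, level with it; the furniture and walls round the work are solid. World frame = base frame: x ahead of the robot, y to its left, z up, the work surface at z = 0. Lengths are in m, angles in rad, forces in N, time in s.
With the tool pointing down it reaches from about 0.425 to 1.025 m from the base axis. Payload 9.4 kg.
Tool frame: the origin (TCP) lies at the very end of the fingers, on their centre line; the grasp point (between the pads) lies 19 mm behind it (r.grasp_offset is the distance from the TCP to the grasp point, in m); z points along the fingers, y is the line along which they close (so a half turn about z gives the same grasp; the last joint's range is limited). The gripper opens to 93 mm and grips with 3 to 60 N. Pads are 15 mm wide; open, the fingers measure 128 mm over their backs; the gripper's body (75 mm by 188 mm) begins 65 mm behind the grasp point.
Start: joints at [1.266, 0.599, -0.003, 1.599, 0.002, 0.943, -0.08], TCP at [0.164, -0.706, 0.219] pointing down, gripper open.
Joint ranges: [-2.57, 2.57], [-0.35, 1.97], [-1.29, 1.29], [0.11, 2.56], [-1.05, 4.19], [0.11, 1.86], [-2.63, 2.63]. Speed limits (rad/s): [2.22, 2.22, 3.01, 3.01, 3.14, 3.14, 3.14].

INTERFACE

Orientations are given as a 3x3 rotation matrix whose columns are the frame's x, y, z axes.
In Python, from rig import r, vision gives the robot as it stands.
- The arm moves only by the tool apply_moves, never from a script. Its argument "commands" is one flat list of numbers, 7 for each row, row after row: the opening, from -1 (shut) to 1 (fully open), then the shift along the world's x, y, z in units of 50 mm (1.0 is 50 mm), then the turn, a rotation vector about the world's x, y, z in units of 6 degrees (1.0 is 6 degrees). In form: [grip, x, y, z, ax, ay, az, grip, x, y, z, ax, ay, az, ...]. A call has 1 to 20 rows; each row shifts and turns the commanded pose from where the row before left it; what a row does not reach is not made up. A row lasts 1/10 s, in which the tool goes at most 50 mm and 8.59 degrees, less where a joint would pass 70% of its speed; a pose out of reach is approached as far as the arm can. A call is refused whole if a number of a shift passes 1 or a number of a turn 1, either way. A call with a gripper value outside its range is refused whole. The fingers move at their own pace and stop on an object; "newtons" is the grip in N (left out, the last holds). Time passes only in rows, so rows that do not move let the fingers close. It gives the time, the measured TCP pose, the force, the opening and the grip force at its end, in the units of the state.
- r.get_obs(): the state, without advancing time (a new reading comes with each control period).
- vision.camera(name): name is "side" or "top" or "wrist"; returns a dict with "img" (480x640x3 uint8, red, green, blue), "fx", "fy", "cx", "cy" (pixels), "world_from_camera" (4x4, takes a point from camera to world coordinates); the wrist camera has in their place "T_tool_cam" (4x4, takes a point from camera to tool coordinates, whose origin is the TCP and whose axes are the flange's). Camera axes: x right, y up, looking along -z (the intrinsics and any distortion apply to the point x, -y, -z); pixel columns grow to the right and rows downward; lengths in m; the calibration is good to about 2 mm. A picture is of the moment at which its call begins: read the wrist's pose just before it. There is no depth.
- r.job_done(): hands the job in; it is judged then, once.
The state is a dict: "clock": time; "joint_positions": joint angles; "qvel": joint speeds; "joint_torque": joint torques, N m; "position": TCP position; "orientation": TCP orientation; "ft_force": force on the tool from outside, world axes, zero at the start; "moment": the same for the moment, N m; "gripper_width": finger opening in m; "grasp_force": force on a finger pad.
Only numpy, scipy, OpenCV 4.12 (cv2) and the standard library are available. Lean on these libraries where they do the work, as an engineer would, in place of code of your own. Each camera call takes 0.05 s, during which the arm holds its last target. There are 200 camera calls.

TASK

The cordless work light was left pointing level across the bench, past the job. Take it by its carrying handle and turn and tilt the head until it points straight at the middle of the terminal strip that is to be wired, then let go and make sure its stiff joints hold it there. Leave the strip and the other things on the bench where they lie.

Things in the scene. Friction and masses are not known exactly. Their poses are not given: they have to be found in the camera images.
- light_foot: The cordless work light: this round black magnetic foot (92 mm across, 34 mm high, fast to the bench; origin at the centre of its underside), a thin steel post, a yellow U bracket with a black clamping knob outside each arm (172 mm over the knobs), and between the arms a flat black head with a yellow front rim, 126 mm wide, 84 mm high, 43 mm front to back.
- light_pivot (a point): Where the level tilt axis and the upright swivel axis of the light cross, 190 mm above the bench, right above the foot. This frame turns with the bracket only: z is up, y runs along the tilt axis, -x is the level direction in which the head faces.
- light_beam (a point): The middle of the lamp head, at the same point as light_pivot, but this frame turns with the head as well: the light leaves along its own -x (the front with 18 pale LEDs), its z runs from the middle of the head to the carrying handle. The light points straight at whatever lies on this -x line.
- light_handle (a point): Middle of the handle on top of the head, 90 mm from the tilt axis along the head's z: a ribbed black rubber sleeve, 15 mm thick, 60 mm long, parallel to the tilt axis, on a steel bail with legs 90 mm apart; 35 mm of free room between sleeve and head. Can be pinched from above, fingers closing across it (along the facing direction); it rolls between the pads as the head tilts.
- light_swivel (a joint): Turn of the bracket and head about the upright post, rad, relative to the foot; grows counter-clockwise seen from above, -1.9 to 1.9. Stiff: friction about 0.15 N m, no spring; stays where it is left.
- light_tilt (a joint): Tilt of the head in the bracket, rad: 0 = the light points level, the handle straight above the pivot; grows as the light dips towards the bench (the handle moves forward and down on a 90 mm arc), -0.3 to 1.4. Stiff: friction about 0.28 N m (some 3 N at the handle), no spring; stays where it is left.
- strip_middle (a point): The middle of the terminal strip, 21 mm above the bench: a loose row of eight rail terminals (grey, a blue one, a green one at the end) on a short rail, 100 x 44 x 40 mm, length along its x. This is the job to be lit.
- terminal_strip: The same terminal strip; origin at the centre of its underside, z up.
- split_core_ct: A dark split-core current transformer with a short pale tail, 102 x 78 x 35 mm, lying beside the strip (their places may be swapped); origin at its underside. Not to be disturbed.
- screwdriver_flat: A red and black screwdriver, 203 mm long and 25 mm thick, lying to the left of the light; origin at its underside. Not to be disturbed.
- spare_breaker: A pale grey circuit breaker, 78 x 76 x 19 mm, lying flat to the right of the light; origin at its underside. Not to be disturbed.

How it is judged:
At the end, for the whole second after the job is handed in: The line straight out of the middle of the lamp head passes within 25 mm of the middle of the terminal strip, both sideways and up-down across the line, the head at rest and released; strip, transformer, screwdriver and spare breaker within 20 mm of where they lay (y of strip_middle in the frame of light_beam between -0.025 and 0.025 m and z of strip_middle in the frame of light_beam between -0.025 and 0.025 m and x of strip_middle in the frame of light_beam below -0.05 m and velocity of joint light_swivel between -0.03 and 0.03 rad/s and velocity of joint light_tilt between -0.03 and 0.03 rad/s and distance of each of terminal_strip, split_core_ct, screwdriver_flat, spare_breaker from where it was at the start of the episode below 0.02 m); the robot touches nothing.
It fails at once if the terminal strip is pushed more than 20 mm from its place (distance of terminal_strip from where it was at the start of the episode above 0.02 m).
It fails at once if the current transformer is pushed more than 20 mm from its place (distance of split_core_ct from where it was at the start of the episode above 0.02 m).
It fails at once if the screwdriver is pushed more than 20 mm from its place (distance of screwdriver_flat from where it was at the start of the episode above 0.02 m).
It fails at once if the spare breaker is pushed more than 20 mm from its place (distance of spare_breaker from where it was at the start of the episode above 0.02 m).
It also fails if it takes over 32 s, if anything falls off the work surface, if the arm or the gripper's body presses on something with over 40 N, if the wrist force passes 120 N, or if a joint passes its speed limit or range.

## Working session

There is one attempt and no reset: what is moved stays moved. The work goes in short steps, Python scripts to look and compute and a tool call to move; the robot and the scene stay as the last step left them, time stands still between calls to the robot, and variables do not carry over. Pictures are saved under pics/ and viewed, at most 10 in all, crops included, and the job is handed in when it is done.

Besides the shell and the picture viewer there is one more tool, called after ">>>" as name(argument=value, ...) on one line, values as JSON. apply_moves: Moves the arm, as the interface text tells. Its arguments: {"type":"object","properties":{"commands":{"type":"array"},"newtons":{"type":"number"}},"required":["commands"]}

```bash
mkdir -p pics; ls; python3 - <<'E'
from rig import r,vision
import cv2,numpy as np
np.set_printoptions(precision=4,suppress=True)
for n in ["side","top"]:
    c=vision.camera(n); cv2.imwrite(f"pics/{n}0.png",c["img"][:,:,::-1]); print(n,[c[k] for k in("fx","fy","cx","cy")],[k for k in c]);print(c["world_from_camera"])
c=vision.camera("wrist");print(c["T_tool_cam"],c['fx'],c['cx'],c['cy'])
o=r.get_obs();print(o["clock"],o["position"],o["orientation"],o["gripper_width"])
E
```

```text
pics
side [541.2353778863207, 541.2353778863207, 332.66590515588535, 229.11509403211113] ['img', 'fx', 'fy', 'cx', 'cy', 'world_from_camera']
[[ 0.9698  0.1616 -0.1827  0.368 ]
 [-0.243   0.5779 -0.7791 -0.7231]
 [-0.0203  0.7999  0.5997  0.7325]
 [ 0.      0.      0.      1.    ]]
top [437.1520523963129, 437.1520523963129, 319.48606246503095, 240.47521756063367] ['img', 'fx', 'fy', 'cx', 'cy', 'world_from_camera']
[[ 0.0182  0.9938 -0.1096  0.4203]
 [-0.9995  0.0152 -0.0281  0.0082]
 [-0.0262  0.1101  0.9936  1.0416]
 [ 0.      0.      0.      1.    ]]
[[-0.0008  0.9605  0.2784  0.0773]
 [ 1.      0.0006  0.0007  0.0013]
 [ 0.0005  0.2784 -0.9605 -0.1671]
 [ 0.      0.      0.      1.    ]] 344.60229537027317 316.94088430388325 237.00806443860878
0.15 [ 0.1636 -0.7059  0.218 ] [[ 0.9741  0.2259 -0.0004]
 [ 0.2259 -0.9741  0.0011]
 [-0.0001 -0.0012 -1.    ]] 0.09309347945119748
```

View pics/side0.png

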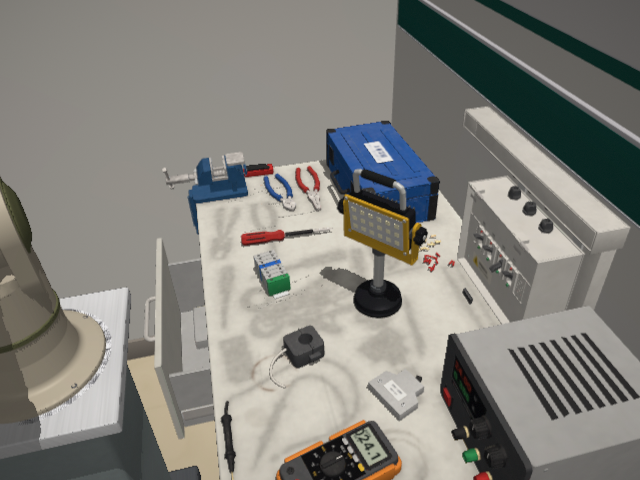

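View pics/top0.png

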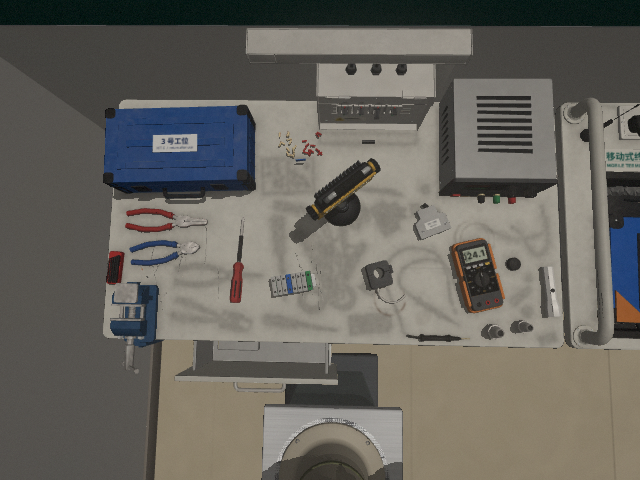

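The side view shows the strip at about (270,272), the foot at (378,299) and the handle bail at (381,185). In the top view the strip is at (291,284) and the light at about (343,195). I'll enlarge both.

```bash
python3 - <<'E'
import cv2,numpy as np
t=cv2.imread("pics/top0.png");s=cv2.imread("pics/side0.png")
a=cv2.resize(t[145:305,260:393],None,fx=3,fy=3,interpolation=2)[:480]
cv2.imwrite("pics/ct.png",cv2.resize(t[145:305,260:400],None,fx=3.75,fy=3.75,interpolation=2))
cv2.imwrite("pics/cs.png",cv2.resize(s[160:325,240:440],None,fx=3.6,fy=3.6,interpolation=2))
E
```

```text
(no output)
```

View pics/ct.png

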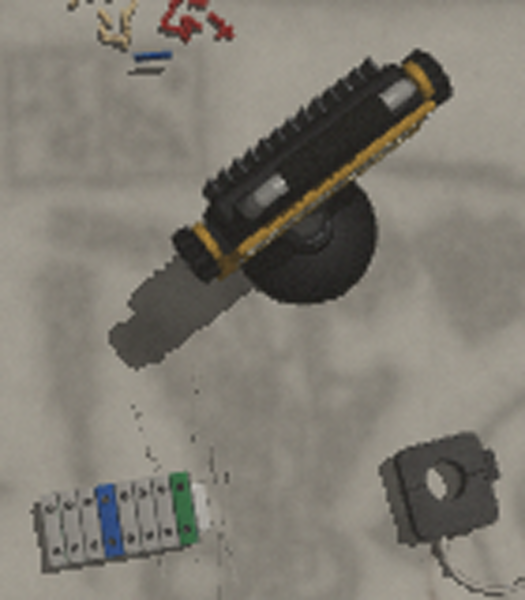

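View pics/cs.png

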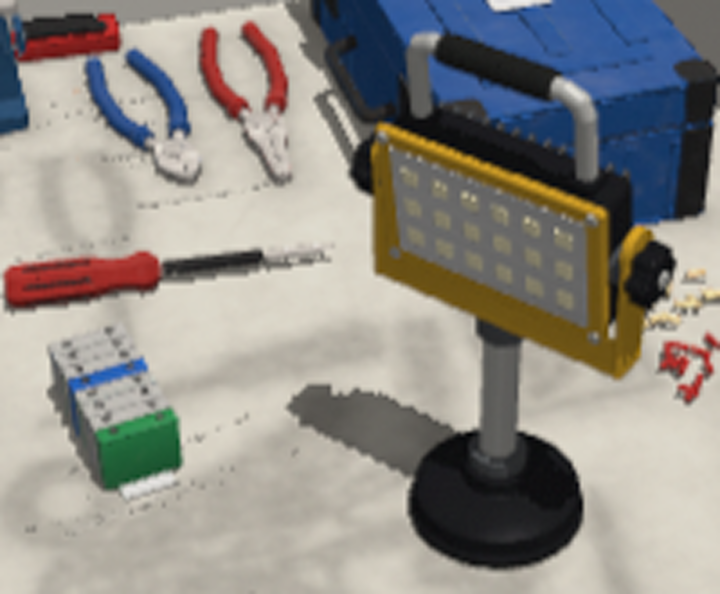

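The top crop shows the bail ends at (265,193) and (398,93), the knobs at (197,254) and (432,77), and the strip top centred at (119,522). The side crop shows the sleeve middle at (498,66), the knobs at (363,165) and (650,272), and the strip top at (114,377).

```bash
cat > h.py <<'E'
import numpy as np
def ray(c,T,u,v):
    d=T[:3,:3]@np.array([(u-c['cx'])/c['fx'],-(v-c['cy'])/c['fy'],-1.]);return T[:3,3],d/np.linalg.norm(d)
def tri(rs):
    A=np.zeros((3,3));b=np.zeros(3)
    for o,d in rs:
        P=np.eye(3)-np.outer(d,d);A+=P;b+=P@o
    x=np.linalg.solve(A,b);return x,[round(float(np.linalg.norm(np.cross(x-o,d))),4) for o,d in rs]
def atz(r,z): o,d=r;return o+d*(z-o[2])/d[2]
E
python3 - <<'E'
from rig import r,vision
from h import *
np.set_printoptions(precision=4,suppress=True)
T=vision.camera("top");S=vision.camera("side")
rt=lambda u,v:ray(T,T["world_from_camera"],260+u/3.75,145+v/3.75)
rs=lambda u,v:ray(S,S["world_from_camera"],240+u/3.6,160+v/3.6)
P={"handle":((332,143),(498,66)),"knobL":((197,254),(363,165)),"knobR":((432,77),(650,272)),"bailL":((265,193),(424,42)),"bailR":((398,93),(575,90)),"stripTop":((119,522),(114,377)),"greenN":((198,543),(100,430)),"greenF":((188,473),(180,408)),"greyN":((50,570),(52,343)),"greyF":((40,503),(125,325))}
X={}
for k,(a,b) in P.items():
    X[k],e=tri([rt(*a),rs(*b)]);print(k,X[k],e)
print("striptop@.04",atz(rt(119,522),.04),atz(rs(114,377),.04))
print("handle@.28",atz(rt(332,143),.28),atz(rs(498,66),.28))
print("foot side z0/.034",atz(rs(497,515),.0),atz(rs(497,492),.034))
d=X["knobL"]-X["knobR"];print(d,np.linalg.norm(d)); d2=X["bailL"]-X["bailR"];print(d2,np.linalg.norm(d2))
print(np.degrees(np.arctan2(-d[0],d[1])),np.degrees(np.arctan2(-d2[0],d2[1])))
print(r.get_obs()["clock"])
E
```

```text
handle [ 0.609  -0.0203  0.2772] [0.0008, 0.0008]
knobL [0.5671 0.0474 0.1881] [0.0024, 0.0024]
knobR [ 0.6662 -0.076   0.1915] [0.0005, 0.0005]
bailL [0.5844 0.0113 0.2757] [0.0004, 0.0004]
bailR [ 0.6335 -0.0513  0.2792] [0.0011, 0.0011]
stripTop [0.4322 0.098  0.0381] [0.0029, 0.0029]
greenN [0.4191 0.0494 0.0449] [0.0016, 0.0016]
greenF [0.4621 0.0562 0.0442] [0.0024, 0.0024]
greyN [0.4028 0.1398 0.0354] [0.0033, 0.0033]
greyF [0.4444 0.1473 0.0333] [0.0043, 0.0043]
striptop@.04 [0.4293 0.0981 0.04  ] [0.4349 0.0955 0.04  ]
handle@.28 [ 0.6075 -0.02    0.28  ] [ 0.6084 -0.0244  0.28  ]
foot side z0/.034 [ 0.6174 -0.0225  0.    ] [ 0.6109 -0.0392  0.034 ]
[-0.0991  0.1234 -0.0034] 0.15827711646860368
[-0.0491  0.0626 -0.0035] 0.07965628993534653
38.78003424473208 38.100402136853496
0.25
```

>>> apply_moves(commands=[1,0.446,0.686,0.35,0,0,0.962,1,0.446,0.686,0.35,0,0,0.962,1,0.446,0.686,0.35,0,0,0.962,1,0.446,0.686,0.35,0,0,0.962,1,0.446,0.686,0.35,0,0,0.962,1,0.446,0.686,0.35,0,0,0.962,1,0.446,0.686,0.35,0,0,0.962,1,0.446,0.686,0.35,0,0,0.962,1,0.446,0.686,0.35,0,0,0.962,1,0.446,0.686,0.35,0,0,0.962,1,0.446,0.686,0,0,0,0.962,1,0.446,0.686,0,0,0,0.962,1,0.446,0.686,0,0,0,0.962,1,0.446,0.686,0,0,0,0.962,1,0.446,0.686,0,0,0,0.962,1,0.446,0.686,0,0,0,0.962,1,0.446,0.686,0,0,0,0.962,1,0.446,0.686,0,0,0,0.962,1,0.446,0.686,0,0,0,0.962,1,0.446,0.686,0,0,0,0.962], newtons=50)

```text
clock: 2.25
position: [0.6104, -0.019, 0.3937]
orientation: [[-0.625, 0.78, 0.0], [0.78, 0.625, -0.0], [-0.0, -0.0, -1.0]]
ft_force: [0.3, -0.6, -0.0]
gripper_width: 0.0931
grasp_force: 0.0
```

```bash
python3 - <<'E'
from rig import r,vision
import cv2,numpy as np
np.set_printoptions(precision=4,suppress=True)
c=vision.camera("wrist");o=r.get_obs()
cv2.imwrite("pics/w1.png",c["img"][:,:,::-1])
print(o["clock"],o["position"],o["orientation"],o["joint_positions"],o["ft_force"])
E
```

```text
2.3 [ 0.6127 -0.012   0.3935] [[-0.635   0.7725  0.0016]
 [ 0.7725  0.635   0.0045]
 [ 0.0024  0.0041 -1.    ]] [ 0.4118  0.3845 -0.6952  1.6118  0.253   1.2359  0.3575] [0.9231 4.7477 1.7825]
```

View pics/w1.png

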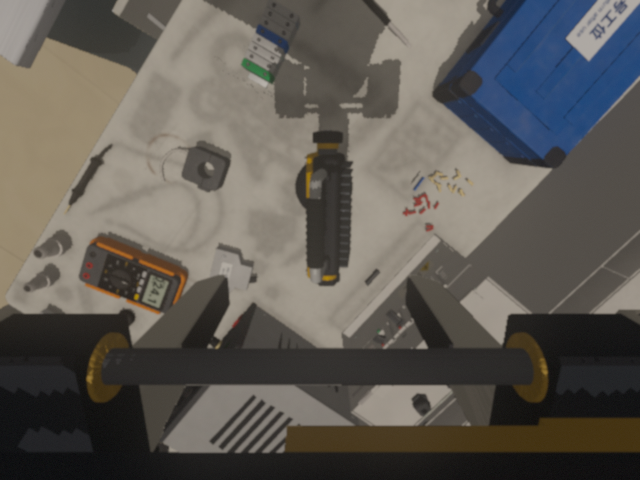

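The head appears upright in the image and centred (bail ends at about (317,180) and (317,275)), so the yaw matches. The arm was still settling, so I'll let it settle and measure again.

>>> apply_moves(commands=[1,0,0,0,0,0,0,1,0,0,0,0,0,0])

```text
clock: 2.5
position: [0.6095, -0.0208, 0.3933]
orientation: [[-0.622, 0.783, -0.001], [0.783, 0.622, -0.001], [0.0, -0.001, -1.0]]
ft_force: [-0.1, -0.6, 0.0]
gripper_width: 0.0927
grasp_force: 0.0
```

```bash
python3 - <<'E'
from rig import r,vision
import cv2,numpy as np
np.set_printoptions(precision=4,suppress=True)
o=r.get_obs();c=vision.camera("wrist")
T=np.eye(4);T[:3,:3]=o["orientation"];T[:3,3]=o["position"];np.save("w2.npy",T@c["T_tool_cam"])
cv2.imwrite("pics/w2.png",c["img"][:,:,::-1])
cv2.imwrite("pics/w2c.png",cv2.resize(c["img"][0:300,225:425,::-1],None,fx=2,fy=2,interpolation=2))
print(o["clock"],o["position"],o["orientation"])
E
```

```text
2.5 [ 0.6095 -0.0208  0.3933] [[-0.6217  0.7833 -0.0008]
 [ 0.7833  0.6217 -0.0005]
 [ 0.0001 -0.0009 -1.    ]]
```

View pics/w2c.png

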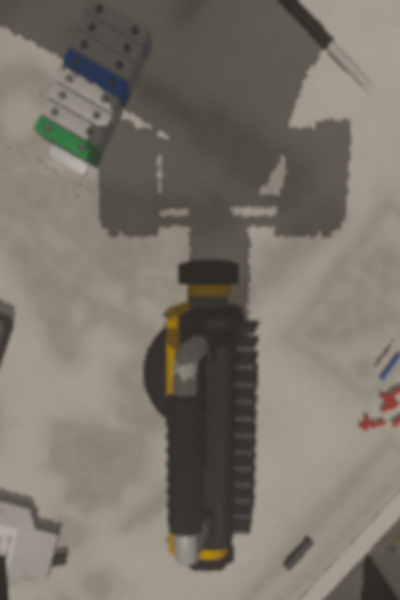

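The crop shows the sleeve middle at about (186,466), the bail ends at (188,368) and (187,548), the knob at (208,272), and the strip centre (lower edge of the blue terminal) at about (93,88).

```bash
python3 - <<'E'
from rig import r,vision
from h import *
np.set_printoptions(precision=4,suppress=True)
W=vision.camera("wrist");Tw=np.load("w2.npy");T=vision.camera("top");S=vision.camera("side")
rw=lambda u,v:ray(W,Tw,225+u/2,v/2)
rt=lambda u,v:ray(T,T["world_from_camera"],260+u/3.75,145+v/3.75)
rs=lambda u,v:ray(S,S["world_from_camera"],240+u/3.6,160+v/3.6)
print("sleeve@.28",atz(rw(186,466),.28),"tri",tri([rw(186,466),rt(332,143),rs(498,66)]))
a,b=atz(rw(188,368),.28),atz(rw(187,548),.28);print("bail",a,b,(a+b)/2,np.linalg.norm(a-b),np.degrees(np.arctan2(-(a-b)[0],(a-b)[1])))
print("strip@.04",atz(rw(93,88),.04),tri([rw(93,88),rt(119,522),rs(114,377)]))
print("knob@.19",atz(rw(208,272),.19),r.get_obs()["position"])
E
```

```text
sleeve@.28 [ 0.6103 -0.0217  0.28  ] tri (array([ 0.6094, -0.0211,  0.278 ]), [0.0016, 0.0017, 0.0001])
bail [0.5853 0.0111 0.28  ] [ 0.6338 -0.0506  0.28  ] [ 0.6096 -0.0197  0.28  ] 0.07844230113098107 38.17278050608445
strip@.04 [0.4382 0.0952 0.04  ] (array([0.4339, 0.0973, 0.037 ]), [0.0039, 0.0046, 0.0017])
knob@.19 [0.5704 0.0472 0.19  ] [ 0.6093 -0.0216  0.3938]
```

```bash
python3 - <<'E'
from rig import r,vision
from h import *
np.set_printoptions(precision=4,suppress=True)
W=vision.camera("wrist");Tw=np.load("w2.npy");T=vision.camera("top");S=vision.camera("side")
rw=lambda u,v:ray(W,Tw,225+u/2,v/2)
rt=lambda u,v:ray(T,T["world_from_camera"],260+u/3.75,145+v/3.75)
rs=lambda u,v:ray(S,S["world_from_camera"],240+u/3.6,160+v/3.6)
for n,rr,im in(("w",rw,(145,370)),):
    print(n,atz(rr(*im),0),atz(rr(*im),.034))
print("top right",atz(rt(377,235),.017),"bottom",atz(rt(308,303),0))
# side: extreme left/right of foot, and bottom
print("side L,R",atz(rs(410,505),.017),atz(rs(582,505),.017),"bot",atz(rs(495,566),0))
# project hypothesized foot circles into top and side pixel extremes
def proj(c,p):
    M=np.linalg.inv(c["world_from_camera"]);q=(M[:3,:3]@p.T).T+M[:3,3]
    return np.c_[c['cx']-c['fx']*q[:,0]/q[:,2],c['cy']+c['fy']*q[:,1]/q[:,2]]
t=np.linspace(0,6.28,200)
for name,cx,cy in(("handle",.6097,-.0208),("back",.618,-.0145),("k",.617,-.02)):
    p=np.vstack([np.c_[cx+.046*np.cos(t),cy+.046*np.sin(t),0*t+z] for z in(0,.034)])
    a=(proj(T,p)-[260,145])*3.75;b=(proj(S,p)-[240,160])*3.6
    M=np.linalg.inv(Tw);q=(M[:3,:3]@p.T).T+M[:3,3];w=2*np.c_[W['cx']-W['fx']*q[:,0]/q[:,2]-225,W['cy']+W['fy']*q[:,1]/q[:,2]]
    print(name,"top R,bot",a[:,0].max(),a[:,1].max(),"side L R bot",b[:,0].min(),b[:,0].max(),b[:,1].max(),"wrist L",w[:,0].min())
print("obs top 377 303, side 410 582 566, wrist 145")
E
```

```text
w [ 0.5831 -0.0395  0.    ] [ 0.5818 -0.0348  0.034 ]
top right [ 0.6131 -0.0588  0.017 ] bottom [ 0.5715 -0.0162  0.    ]
side L,R [ 0.5702 -0.0199  0.017 ] [ 0.6563 -0.0434  0.017 ] bot [ 0.605  -0.0574  0.    ]
handle top R,bot 391.62169749758107 315.16209911446913 side L R bot 395.0735088380482 573.1007032898025 579.4971550916956 wrist L 124.93294438743794
back top R,bot 381.5736760332749 302.1896368987235 side L R bot 407.00975460744144 584.1272751749619 567.6686746638338 wrist L 138.57449504608746
k top R,bot 390.41454283379295 303.85649622478576 side L R bot 408.018437731745 585.9474110641927 575.6347856020061 wrist L 133.17698126862535
obs top 377 303, side 410 582 566, wrist 145
```

>>> apply_moves(commands=[1,0,0,-0.7,0,0,0,1,0,0,-0.7,0,0,0,1,0,0,-0.7,0,0,0,1,0,0,-0.56,0,0,0,1,0,0,0,0,0,0,-1,0,0,0,0,0,0,-1,0,0,0,0,0,0,-1,0,0,0,0,0,0,-1,0,0,0,0,0,0,-1,0,0,0,0,0,0], newtons=50)

```text
clock: 3.85
position: [0.61, -0.0203, 0.2614]
orientation: [[-0.622, 0.783, 0.001], [0.783, 0.622, -0.0], [-0.001, 0.001, -1.0]]
ft_force: [0.1, -1.0, 0.6]
gripper_width: 0.0577
grasp_force: 0.0
```

```bash
python3 - <<'E'
import numpy as np
np.set_printoptions(precision=3,suppress=True)
p=np.array([.6185,-.013]);y0=38.4;y1=-30.7
f=lambda y,t:np.r_[p-.09*np.sin(np.radians(t))*np.array([np.cos(np.radians(y)),np.sin(np.radians(y))]),.19+.09*np.cos(np.radians(t))]
A=np.array([f(y0,t) for t in np.linspace(7.6,38.2,7)]);B=np.array([f(y,38.2) for y in np.linspace(y0,y1,13)])
print(A[0],A[-1],B[-1]);print(np.diff(A,axis=0)/.05);print(np.diff(B,axis=0)/.05,(y1-y0)/12/6)
from rig import r
o=r.get_obs();print(o["position"],o["gripper_width"])
E
```

```text
[ 0.609 -0.02   0.279] [ 0.575 -0.048  0.261] [0.571 0.015 0.261]
[[-0.124 -0.098 -0.028]
 [-0.121 -0.096 -0.042]
 [-0.118 -0.093 -0.056]
 [-0.113 -0.09  -0.069]
 [-0.108 -0.086 -0.081]
 [-0.102 -0.081 -0.093]]
[[-0.065  0.091  0.   ]
 [-0.056  0.097  0.   ]
 [-0.045  0.102  0.   ]
 [-0.035  0.106  0.   ]
 [-0.024  0.109  0.   ]
 [-0.013  0.111  0.   ]
 [-0.002  0.112  0.   ]
 [ 0.009  0.111  0.   ]
 [ 0.02   0.11   0.   ]
 [ 0.031  0.107  0.   ]
 [ 0.042  0.104  0.   ]
 [ 0.052  0.099  0.   ]] -0.9597222222222221
[ 0.61  -0.02   0.261] 0.05770436308078863
```

Fingers are still closing; I'll wait.

>>> apply_moves(commands=[-1,0,0,0,0,0,0,-1,0,0,0,0,0,0,-1,0,0,0,0,0,0,-1,0,0,0,0,0,0,-1,0,0,0,0,0,0,-1,0,0,0,0,0,0,-1,0,0,0,0,0,0,-1,0,0,0,0,0,0])

```text
clock: 4.65
position: [0.6096, -0.0203, 0.2606]
orientation: [[-0.622, 0.783, -0.0], [0.783, 0.622, -0.0], [0.0, -0.0, -1.0]]
ft_force: [-1.3, -0.3, 0.3]
gripper_width: 0.0136
grasp_force: 50.0
```

>>> apply_moves(commands=[-1,-0.124,-0.098,-0.028,0,0,0,-1,-0.121,-0.096,-0.042,0,0,0,-1,-0.118,-0.093,-0.056,0,0,0,-1,-0.113,-0.09,-0.069,0,0,0,-1,-0.108,-0.086,-0.081,0,0,0,-1,-0.102,-0.081,-0.093,0,0,0,-1,0,0,0,0,0,0,-1,0,0,0,0,0,0])

```text
clock: 5.45
position: [0.5768, -0.046, 0.2428]
orientation: [[-0.623, 0.782, 0.004], [0.782, 0.623, 0.002], [-0.001, 0.004, -1.0]]
ft_force: [3.2, 4.6, 0.3]
gripper_width: 0.0135
grasp_force: 50.0
```

>>> apply_moves(commands=[-1,-0.065,0.091,0,0,0,-0.96,-1,-0.056,0.097,0,0,0,-0.96,-1,-0.045,0.102,0,0,0,-0.96,-1,-0.035,0.106,0,0,0,-0.96,-1,-0.024,0.109,0,0,0,-0.96,-1,-0.013,0.111,0,0,0,-0.96,-1,-0.002,0.112,0,0,0,-0.96,-1,0.009,0.111,0,0,0,-0.96,-1,0.02,0.11,0,0,0,-0.96,-1,0.031,0.107,0,0,0,-0.96,-1,0.042,0.104,0,0,0,-0.96,-1,0.052,0.099,0,0,0,-0.96,-1,0,0,0,0,0,0,-1,0,0,0,0,0,0])

```text
clock: 6.85
position: [0.5726, 0.0151, 0.2427]
orientation: [[0.509, 0.861, 0.003], [0.861, -0.509, -0.0], [0.002, 0.003, -1.0]]
ft_force: [6.2, -2.4, -0.2]
gripper_width: 0.0137
grasp_force: 50.0
```

```bash
python3 - <<'E'
from rig import r,vision
import cv2
t=vision.camera("top")["img"];s=vision.camera("side")["img"]
cv2.imwrite("pics/t3.png",t[:,:,::-1]);cv2.imwrite("pics/s3.png",s[:,:,::-1])
E
```

```text
(no output)
```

View pics/s3.png

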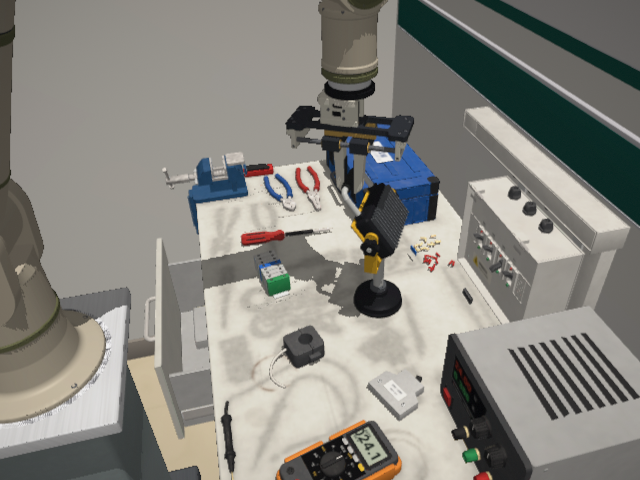

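The head has turned and tilted towards the strip (head at (380,220), strip unmoved at (270,272)). I'll release, lift and check.

>>> apply_moves(commands=[0,0,0,0,0,0,0,0,0,0,0,0,0,0,0,0,0,0,0,0,0,0,0,0,0,0,0,0,0,0,0,0,0,0,0,0,0,0,0,0,0,0,0,0,0,0,0,0,0,0,0,0,0.5,0,0,0,0,0,0,0.9,0,0,0,0,0,0,0.9,0,0,0,0,0,0,0.7,0,0,0,0,0,0,0,0,0,0,0,0,0,0,0,0,0])

```text
clock: 8.25
position: [0.5711, 0.0155, 0.3926]
orientation: [[0.51, 0.86, 0.001], [0.86, -0.51, -0.0], [0.001, 0.001, -1.0]]
ft_force: [-0.1, 0.1, -0.2]
gripper_width: 0.0466
grasp_force: 0.0
```

```bash
python3 - <<'E'
from rig import r,vision
import cv2,numpy as np
np.set_printoptions(precision=4,suppress=True)
o=r.get_obs();c=vision.camera("wrist")
T=np.eye(4);T[:3,:3]=o["orientation"];T[:3,3]=o["position"];np.save("w4.npy",T@c["T_tool_cam"])
s=vision.camera("side")["img"]
cv2.imwrite("pics/w4.png",c["img"][:,:,::-1]);cv2.imwrite("pics/s4.png",s[:,:,::-1])
a=cv2.resize(c["img"][0:300,190:450,::-1],None,fx=2,fy=2,interpolation=2)[:600,:440]
a=c["img"][0:300,210:410,::-1]; a=cv2.resize(a,(400,600),interpolation=2)
b=cv2.resize(s[165:325,310:417,::-1],(400,598),interpolation=2)
cv2.imwrite("pics/c4.png",np.hstack([a,np.vstack([b,b[:2]])]))
print(o["clock"],o["position"],o["gripper_width"],o["ft_force"])
E
```

```text
8.25 [0.5711 0.0155 0.3926] 0.04662624818996149 [-0.1429  0.0667 -0.1718]
```

View pics/c4.png

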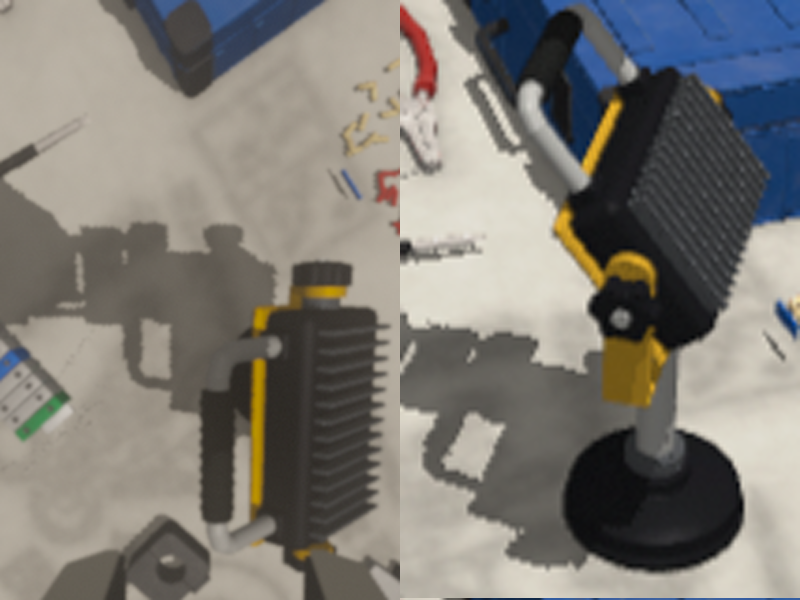

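Left (wrist): the sleeve middle is at (217,456) and the far knob at about (321,275). Right (side): the sleeve middle is at (551,50), the near knob screw at (621,319), and the foot spans 565–743 with its bottom at 568.

```bash
python3 - <<'E'
from rig import r,vision
from h import *
from scipy.optimize import least_squares
np.set_printoptions(precision=4,suppress=True)
W=vision.camera("wrist");Tw=np.load("w4.npy");S=vision.camera("side");T=vision.camera("top")
k=400/107
rw=lambda u,v:ray(W,Tw,210+u/2,v/2)
rs=lambda u,v:ray(S,S["world_from_camera"],310+(u-400)/k,165+v/k)
h,e=tri([rw(217,456),rs(551,50)]);print("handle",h,e)
a,b=atz(rw(217,370),.26),atz(rw(217,537),.26);print("bail yaw",np.degrees(np.arctan2(-(a-b)[0],(a-b)[1])),"sleeve ends",[atz(rw(217,v),.26) for v in(392,520)])
kn=atz(rs(621,319),.19);print("knob near",kn)
yy=np.array([np.sin(np.radians(30.7)),np.cos(np.radians(30.7))]);print("pivot from near knob",kn[:2]+.084*yy)
print("far knob@.20",atz(rw(321,275),.20),"near+far mid",(kn+atz(rw(321,275),.2))/2)
def proj(c,M0,p):
    M=np.linalg.inv(M0);q=(M[:3,:3]@p.T).T+M[:3,3]
    return np.c_[c['cx']-c['fx']*q[:,0]/q[:,2],c['cy']+c['fy']*q[:,1]/q[:,2]]
t=np.linspace(0,6.28,400)
obs=np.array([310+165/k,310+343/k,165+568/k,260+377/3.75,145+303/3.75])
def m(x):
    p=np.vstack([np.c_[x[0]+.046*np.cos(t),x[1]+.046*np.sin(t),0*t+z] for z in(0,.034)])
    a=proj(S,S["world_from_camera"],p);b=proj(T,T["world_from_camera"],p)
    return np.array([a[:,0].min(),a[:,0].max(),a[:,1].max(),b[:,0].max(),b[:,1].max()])-obs
q=least_squares(m,[.617,-.015],diff_step=1e-3);print("foot",q.x,q.fun)
s=np.array([.4335,.097,.021])
for p in(q.x,np.array([.6185,-.013]),kn[:2]+.084*yy):
    d=h[:2]-p; psi=np.arctan2(-d[1],-d[0]); want=np.arctan2(-(s[1]-p[1]),-(s[0]-p[0])); D=np.hypot(*(s[:2]-p))
    print(p,"r",np.hypot(*d),"yaw",np.degrees(psi),"want",np.degrees(want),"tilt",np.degrees(np.arctan2(np.hypot(*d),h[2]-.19)),np.degrees(np.arcsin(np.hypot(*d)/.09)),"want",np.degrees(np.arctan2(.169,D)))
E
```

```text
handle [0.5727 0.0136 0.2636] [0.0002, 0.0002]
bail yaw -30.603174087197722 sleeve ends [array([0.5868, 0.0377, 0.26  ]), array([ 0.5566, -0.0135,  0.26  ])]
knob near [ 0.5753 -0.0883  0.19  ]
pivot from near knob [ 0.6182 -0.016 ]
far knob@.20 [0.657  0.0532 0.2   ] near+far mid [ 0.6162 -0.0175  0.195 ]
foot [ 0.6188 -0.0123] [-0.9972  0.4995 -0.1751  0.279  -0.554 ]
[ 0.6188 -0.0123] r 0.05280511688545814 yaw -29.324716335313298 want -30.535562727828125 tilt 35.659434886602185 35.92484240928048 want 38.153202285058974
[ 0.6185 -0.013 ] r 0.05290369622931477 yaw -30.14042888894825 want -30.735487701920093 tilt 35.71006650121127 36.00237926220326 want 38.13891973583223
[ 0.6182 -0.016 ] r 0.05423541731113941 yaw -33.09036389239969 want -31.47053465154042 tilt 36.38777758175316 37.05746739279549 want 37.970606053324346
```

Yaw is correct, but the tilt is about 2° short (some 10 mm at the strip). I'll regrip and add a small tilt to centre it.

>>> apply_moves(commands=[0,0,0,-0.8,0,0,0,0,0,0,-0.8,0,0,0,0,0,0,-0.8,0,0,0,0,0,0,-0.56,0,0,0,0,0,0,0,0,0,0,-1,0,0,0,0,0,0,-1,0,0,0,0,0,0,-1,0,0,0,0,0,0,-1,0,0,0,0,0,0,-1,0,0,0,0,0,0,-1,0,0,0,0,0,0,-1,0,0,0,0,0,0,-1,0,0,0,0,0,0,-1,-0.03,0.006,-0.025,0,0,0,-1,-0.022,0.006,-0.025,0,0,0,-1,0,0,0,0,0,0,-1,0,0,0,0,0,0])

```text
clock: 10.2
position: [0.5695, 0.0167, 0.2427]
orientation: [[0.509, 0.861, 0.003], [0.861, -0.509, 0.001], [0.002, 0.002, -1.0]]
ft_force: [1.0, -0.0, 9.1]
gripper_width: 0.0138
grasp_force: 50.0
```

>>> apply_moves(commands=[0,0,0,0,0,0,0,0,0,0,0,0,0,0,0,0,0,0,0,0,0,0,0,0,0,0,0,0,0,0,0,0,0,0,0,0,0,0,0,0,0,0,0,0,0,0,0,0,0,0,0,0,0.5,0,0,0,0,0,0,0.9,0,0,0,0,0,0,0.9,0,0,0,0,0,0,0.7,0,0,0,0,0,0,0,0,0,0,0,0,0,0,0,0,0])

```text
clock: 11.5
position: [0.5685, 0.016, 0.3921]
orientation: [[0.51, 0.86, 0.001], [0.86, -0.51, -0.0], [0.001, 0.001, -1.0]]
ft_force: [-0.3, 0.2, -0.3]
gripper_width: 0.0463
grasp_force: 0.0
```

```bash
python3 - <<'E'
from rig import r,vision
import cv2,numpy as np
o=r.get_obs();c=vision.camera("wrist")
T=np.eye(4);T[:3,:3]=o["orientation"];T[:3,3]=o["position"];np.save("w5.npy",T@c["T_tool_cam"])
s=vision.camera("side")["img"]
a=cv2.resize(c["img"][0:300,210:410,::-1],(400,600),interpolation=2)
b=cv2.resize(s[165:325,310:417,::-1],(400,598),interpolation=2)
cv2.imwrite("pics/c5.png",np.hstack([a,np.vstack([b,b[:2]])]))
print(o["clock"],o["position"])
E
```

```text
11.5 [0.56854523 0.01604804 0.39211236]
```

View pics/c5.png

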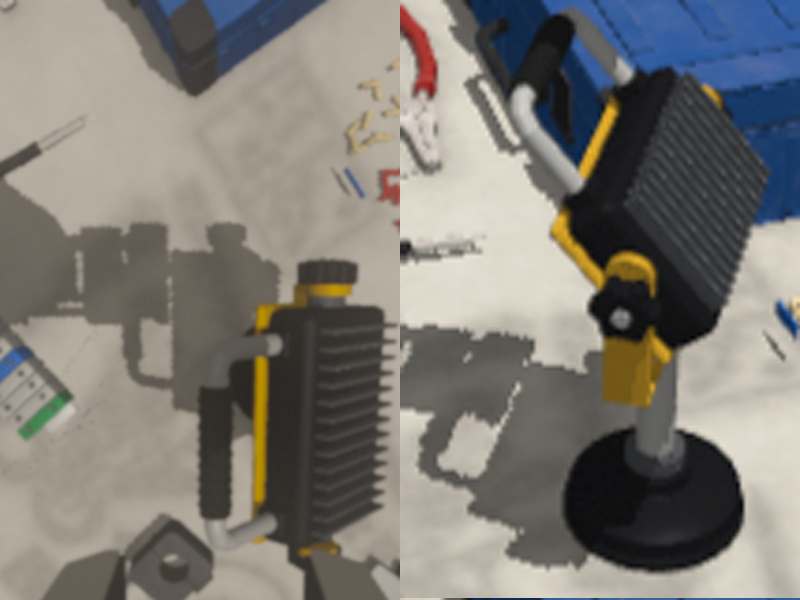

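The sleeve middle is now at about (215,452) in the wrist view and (543,54) in the side view. The knob has not moved and the gripper is clear.

```bash
python3 - <<'E'
from rig import r,vision
from h import *
W=vision.camera("wrist");Tw=np.load("w5.npy");S=vision.camera("side");k=400/107
h,e=tri([ray(W,Tw,210+215/2,452/2),ray(S,S["world_from_camera"],310+143/k,165+54/k)]);print(h,e)
s=np.array([.4335,.097,.021])
for p in([.6185,-.0135],[.6182,-.016]):
    p=np.r_[p,.19];z=(h-p)/np.linalg.norm(h-p);x=-np.r_[h[:2]-p[:2],0];x-=z*(x@z);x/=np.linalg.norm(x);y=np.cross(z,x)
    print("strip in beam",(s-p)@x,(s-p)@y,(s-p)@z,np.linalg.norm(h-p))
E
```

```text
[0.5698656  0.01570242 0.2607408 ] [0.0, 0.0]
strip in beam -0.2738379035475367 -0.0004996884654843159 0.0029669668227804424 0.09067715296585253
strip in beam -0.27451933283848956 -0.00681012310397032 0.006070265333521424 0.09135380408716516
```

Measured error is within about 7 mm across the line, and the handle radius checks out at 90.7 mm. I'm handing in.

```bash
python3 -c "
from rig import r
print(r.job_done())"
```

```text
the job is handed in; nothing more can be done
None
```

I turned and tilted the work light onto the terminal strip and let go; by my measurements its line passes within about 7 mm of the strip's middle (limit 25 mm), the gripper is clear, nothing else on the bench was touched as far as the pictures show, and the job is handed in, with no verdict returned.

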